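Turn the painting turntable to its marker pin

ROBOT

A 6-joint arm with a two-finger parallel gripper is mounted at the origin on the work surface. World frame = base frame: x ahead of the robot, y to its left, z up, the work surface at z = 0. Lengths are in m, angles in degrees, forces in N, time in s.
With the tool pointing down it reaches from about 0.4 to 0.825 m from the base axis. Payload 7 kg.
Tool frame: the origin (TCP) lies midway between the tips of the shut fingers; the grasp point (between the pads) lies 19 mm behind it (manip.grip_point_offset is the distance from the TCP to the grasp point, in m); z points along the fingers, y is the line along which they close (so a half turn about z gives the same grasp; the last joint's range is limited). The gripper opens to 85 mm and grips with 20 to 120 N. Pads are 22 mm wide; open, the fingers measure 114 mm over their backs; the gripper's body (76 mm by 85 mm) begins 54 mm behind the grasp point. The pads swing forward as they close: fully open they stand 13 mm farther back than shut.
Start: joints at [-47.378, 20.546, 0.682, 0, -70.136, -16.507], TCP at [0.297, -0.606, 0.231] pointing down, gripper open.
Joint ranges: [-176.03, 176.03], [-82.01, 121.73], [-58.28, 71.71], [-173.87, 95.51], [-174.79, -0.11], [-173.66, 173.66]. Speed limits (degrees/s): [136.94, 136.94, 172.46, 180, 180, 180].

INTERFACE

Orientations are given as [roll, pitch, yaw] about the fixed x, y, z axes, in that order (R = Rz(yaw) Ry(pitch) Rx(roll)).
In Python, from station import manip gives the robot as it stands. The module is installed in compiled form; this text tells all that it offers.
- The arm moves only by the tool step_arm, never from a script. Its argument "commands" is a list of rows, each a list of 3 entries, a list of its own where there are three numbers: the turn, a rotation vector about the world's x, y, z in rad, then the shift along the world's x, y, z in mm, then the closure, from 0 (fully open) to 1 (shut). In form: [[[ax, ay, az], [x, y, z], grip], ...]. A call has 1 to 5 rows; each row shifts and turns the commanded pose from where the row before left it; what a row does not reach is not made up. A row lasts 1/10 s, in which the tool goes at most 50 mm and 8.59 degrees, less where a joint would pass 70% of its speed; a pose out of reach is approached as far as the arm can. A call is refused whole if a number of a shift passes 50 or a number of a turn 0.15, either way. A call with a gripper value outside its range is refused whole. The fingers move at their own pace and stop on an object; "squeeze" is the grip in N (left out, the last holds). Time passes only in rows, so rows that do not move let the fingers close. It gives the time, the measured TCP pose, the force, the opening and the grip force at its end, in the units of the state.
- manip.observe(): the state, without advancing time (a new reading comes with each control period).
- manip.capture(name): name is "side" or "top" or "wrist"; returns a dict with "pixels" (480x640x3 uint8, blue, green, red), "fx", "fy", "cx", "cy" (pixels), "D" ([k1, k2, p1, p2, k3] as OpenCV has them; the pictures are not rectified), "cam_to_world" (4x4, takes a point from camera to world coordinates). Camera axes: x right, y down, z forward; pixel columns grow to the right and rows downward; lengths in m; the calibration is good to about 2 mm. A picture is of the moment at which its call begins. There is no depth.
- manip.close_job(): hands the job in; it is judged then, once.
The state is a dict: "time_s": time; "joints": joint angles; "qd": joint speeds; "tau": joint torques, N m; "ee_pos": TCP position; "orientation": TCP orientation; "force": force on the tool from outside, world axes, zero at the start; "wrist_torque": the same for the moment, N m; "grip_width": finger opening in m; "grip_force": force on a finger pad.
Only numpy, scipy, OpenCV 4.12 (cv2) and the standard library are available. Lean on these libraries where they do the work, as an engineer would, in place of code of your own. Each camera call takes 0.05 s, during which the arm holds its last target. There are 200 camera calls.

TASK

Turn the round painting turntable by pushing one of its spokes round (not its plate) with a fingertip, whichever way you like, until the ball-ended spoke points straight at the upright marker pin standing beside the turntable, and leave it standing still there. The freshly primed steel bracket on the plate must ride along without being touched, lifted or shifted on the plate, so push gently. Grip nothing, and leave the other things on the bench alone.

Things in the scene. Friction and masses are not known exactly. Their poses are not given: they have to be found in the camera images.
- foot: Fixed dark steel foot of the turntable, 140 mm in diameter at the bench, tapering to a 44 mm column. Origin: centre of its underside on the bench; the turntable's upright axis passes through it. Its yaw means nothing.
- turntable: Turning part: steel plate 150 mm across, 64 to 76 mm above the bench, with four round spokes 90 degrees apart, 12 mm thick, centre line 70 mm up. Origin on the upright axis at that height; x along the ball-ended spoke, z up. The three plain spokes (+y, -x, -y) end 131 mm from the axis. Turns endlessly; bearing friction (0.15 N m, about 1.5 N at a spoke) stops it as the push ends.
- ball (a point): Centre of the black ball, 24 mm in diameter, at the end of the one ball-ended spoke: 140 mm from the axis, 70 mm above the bench.
- marker: Fixed marker: a flat dark strip 30 mm wide and 4 mm thick lying on the bench, leading out from under the foot to an upright steel pin 12 mm thick and 70 mm tall. Origin on the bench on the turntable's axis; x points level towards the pin, which stands 172 mm from the axis, so that the ball passes it with a 14 mm gap.
- pin_top (a point): Centre of the top of the marker pin, 70 mm above the bench.
- bracket: Loose white-primed steel angle bracket standing like a roof (tent) in the middle of the plate, 75 mm across x, 70 mm along its ridge (y), 39 mm tall, so its ridge is 115 mm above the bench; 0.2 to 0.4 kg. Origin: centre of its underside, on the turntable's axis; its x lies along the ball-ended spoke.
- spare: Bystander: a bare dark steel bracket of the same shape and size, loose on the bench. Origin: centre of its underside.
- tin: Bystander: closed paint tin, 80 mm in diameter, 110 mm tall, standing on the bench. Origin: centre of its underside.
- wirebrush: Bystander: wooden-handled hand brush lying on the bench, about 200 mm long and under 50 mm tall, handle to its -x.
Not all that is in view belongs to the job. Leave any red look-alike of the marker alone.

How it is judged (in metres and radians):
On the way, in this order (a step that is already met when the one before it is completed fails the run):
1. a finger pushes a spoke ((contact force between the fingers and turntable_c0 above 0.3 N or contact force between the fingers and turntable_c1 above 0.3 N or contact force between the fingers and turntable_c2 above 0.3 N or contact force between the fingers and turntable_c3 above 0.3 N or contact force between the fingers and turntable_c4 above 0.3 N)).
2. the ball-ended spoke points at the pin and the turntable stands still (y of ball in the frame of marker between -0.012 and 0.012 m and x of ball in the frame of marker above 0.1 m and angular speed of turntable below 0.05 rad/s), for 0.2 s.
At the end, for the whole second after the job is handed in: The ball's centre lies within 12 mm of the line from the axis to the marker pin, on the pin's side; the turntable is at rest; the bracket stands within 15 mm and 15 degrees of where it stood on the plate; spare bracket, tin and brush are within 20 mm of their starts (all of step 2 and z of bracket in the frame of turntable between -0.002 and 0.014 m and horizontal distance between bracket and foot below 0.015 m and angle between the x axis of bracket and the x axis of turntable, either way round below 0.26 rad and distance of each of spare, tin, wirebrush from where it was at the start of the episode below 0.02 m); the robot touches nothing.
It fails at once if the bracket is touched by the robot (contact force between any of the fingers, the arm and bracket above 0.3 N).
It fails at once if the bracket is lifted, tipped or shifted on the plate (not (z of bracket in the frame of turntable between -0.002 and 0.014 m and horizontal distance between bracket and foot below 0.015 m and angle between the x axis of bracket and the x axis of turntable, either way round below 0.26 rad)).
It fails at once if the turntable is gripped or shoved hard by the fingers (over 15 N) (contact force between the fingers and turntable above 15 N).
It fails at once if the turntable is turned by its plate instead of a spoke (fingers press the plate with over 3 N) (contact force between the fingers and turntable_c5 above 3 N).
It fails at once if a bystander is disturbed (moved over 20 mm) (distance of any of spare, tin, wirebrush from where it was at the start of the episode above 0.02 m).
It also fails if it takes over 51 s, if anything falls off the work surface, if the arm or the gripper's body presses on something with over 40 N, if the wrist force passes 120 N, or if a joint passes its speed limit or range.

## Working session

There is one attempt and no reset: what is moved stays moved. The work goes in short steps, Python scripts to look and compute and a tool call to move; the robot and the scene stay as the last step left them, time stands still between calls to the robot, and variables do not carry over. Pictures are saved under pics/ and viewed, at most 10 in all, crops included, and the job is handed in when it is done.

Besides the shell and the picture viewer there is one more tool, called after "Call:" as name(argument=value, ...) on one line, values as JSON. step_arm: Moves the arm, as the interface text tells. Its arguments: {"type":"object","properties":{"commands":{"type":"array","items":{"type":"array"}},"squeeze":{"type":"number"}},"required":["commands"]}

```bash
mkdir -p pics; cat > h.py <<'E'
import numpy as np, cv2, pickle
from station import manip
def snap(n,f):
    c=manip.capture(n); cv2.imwrite('pics/'+f+'.png',c['pixels']); pickle.dump(c,open('pics/'+f+'.pkl','wb')); return c
def K(c): return np.array([[c['fx'],0,c['cx']],[0,c['fy'],c['cy']],[0,0,1.]])
def ray(f,uv,z):
    c=pickle.load(open('pics/'+f+'.pkl','rb'))
    n=cv2.undistortPoints(np.array([[uv]],float),K(c),np.array(c['D'],float))[0,0]
    T=np.array(c['cam_to_world']); d=T[:3,:3]@[n[0],n[1],1]; o=T[:3,3]
    return o+d*(z-o[2])/d[2]
E
python3 - <<'E'
from h import *
for n in ['top','side']:
    c=snap(n,n+'0'); print(n,np.round(c['cam_to_world'],3).tolist(),c['fx'])
print(manip.observe())
E
```

```text
top [[0.005, -0.983, 0.183, 0.395], [-0.999, -0.011, -0.031, 0.015], [0.033, -0.182, -0.983, 1.128], [0.0, 0.0, 0.0, 1.0]] 541.9967328968628
side [[-0.998, -0.032, 0.057, 0.518], [-0.065, 0.545, -0.836, 1.025], [-0.004, -0.838, -0.546, 0.733], [0.0, 0.0, 0.0, 1.0]] 544.8467644336768
{'time_s': 0.1, 'joints': array([-4.73762047e+01,  2.05876417e+01,  6.36329514e-01, -1.61088265e-02,
       -7.01369078e+01, -1.65073339e+01]), 'qd': array([ 0.05901136, -0.10169652,  0.15716659,  0.02296764, -0.01667381,
        0.01063312]), 'tau': array([-4.64094235e-03, -5.84763122e+01,  2.94108135e+01,  6.95470288e+00,
       -3.21701613e-03,  7.57792634e-06]), 'ee_pos': array([ 0.29689639, -0.60569035,  0.23043854]), 'orientation': array([ 1.79911113e+02, -1.05489461e-02, -1.53889015e+02]), 'force': array([ 0.08993208, -1.21182983,  0.21696871]), 'wrist_torque': array([-0.00853754,  0.01695205,  0.02772775]), 'grip_force': 0.0, 'grip_width': 0.08568639147386063}
```

View pics/top0.png

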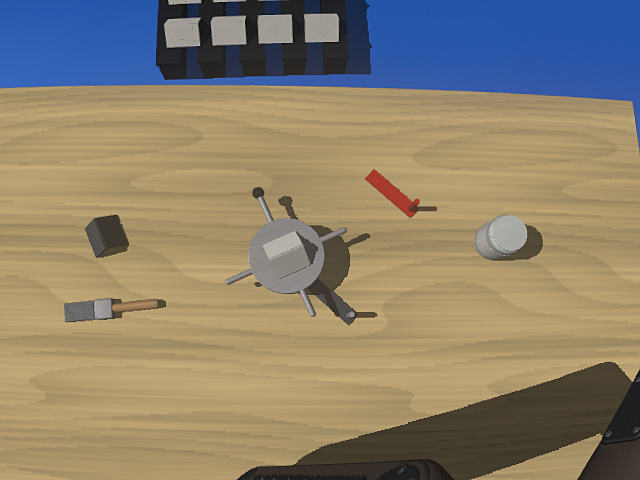

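View pics/side0.png

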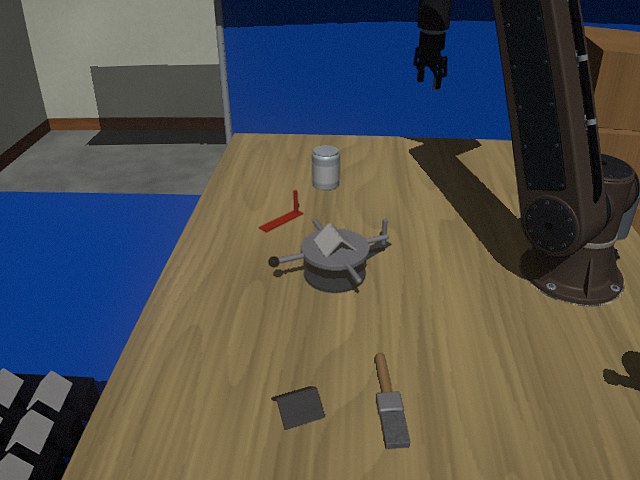

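The top view shows the ball near (258,192), plain spoke ends at (345,231), (228,281) and (311,314), and the pin near (351,315). In the side view the pin is near (385,230). The red look-alike is at (410,205) in the top view. I'll enlarge the top view.

```bash
python3 - <<'E'
from h import *
i=cv2.imread('pics/top0.png')[180:330,215:395]
cv2.imwrite('pics/c1.png',cv2.resize(i,None,fx=4,fy=4,interpolation=cv2.INTER_CUBIC))
E
```

```text
(no output)
```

View pics/c1.png

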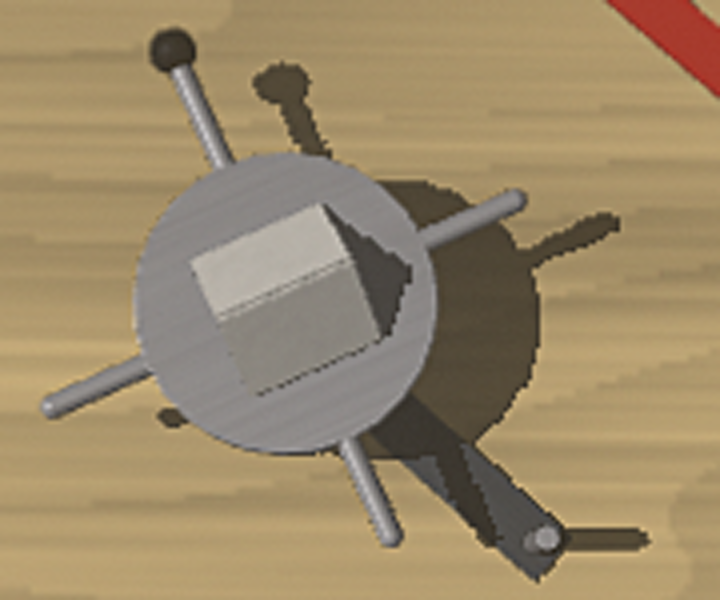

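In the crop, the ball is at (172,50), the spoke tips at (519,199), (50,408) and (393,540), the pin top at (546,538), and the plate centre at about (286,303).

```bash
python3 - <<'E'
from h import *
P=lambda u,v,z:ray('top0',(215+u/4-.375,180+v/4-.375),z)[:2]
b=P(172,50,.07);s1=P(519,199,.07);s2=P(50,408,.07);s3=P(393,540,.07);p=P(546,538,.07);c=P(286,303,.076)
print(b,s1,s2,s3,p,c)
ax=(s1+s2)/2; print('ax',ax, (b*131+s3*140)/271)
for n,q in zip('b s1 s2 s3 p'.split(),[b,s1,s2,s3,p]):
    for a in (ax,c): d=q-a; print(n,np.linalg.norm(d).round(4),np.degrees(np.arctan2(d[1],d[0])).round(2))
for n,uv in dict(ball=(274,262),pin=(385,222)).items(): print(n,ray('side0',uv,.07))
print('tin',ray('top0',(508,233),.11),'brush',ray('top0',(165,303),.02))
E
```

```text
[0.67790341 0.09299814] [ 0.60344033 -0.0816479 ] [0.49675239 0.14841444] [ 0.43420688 -0.01960737] [ 0.43553788 -0.09408966] [0.54900519 0.03363599]
ax [0.55009636 0.03338327] [0.55200852 0.03482555]
b 0.141 25.01
b 0.1419 24.73
s1 0.1268 -65.12
s1 0.1275 -64.72
s2 0.1268 114.88
s2 0.1261 114.48
s3 0.1274 -155.43
s3 0.1265 -155.12
p 0.1714 -131.95
p 0.1708 -131.62
ball [0.67648587 0.09372987 0.07      ]
pin [ 0.43640967 -0.08429923  0.07      ]
tin [ 0.59224138 -0.40306212  0.11      ] brush [0.45599551 0.28091951 0.02      ]
```

Radii and right angles agree with the given sizes. The axis is at (0.550, 0.0335), the ball at 25° and the pin at −132°. I'll turn it clockwise by 157°, pushing the ball spoke from its counter-clockwise side with the finger at r = 0.11.

Call:
step_arm(commands=[[[0,0,0.1],[16,36,0],1],[[0,0,0.1],[16,36,0],1],[[0,0,0.1],[16,36,0],1],[[0,0,0.1],[16,36,0],1],[[0,0,0.1],[16,36,0],1]])

```text
time_s: 0.6
ee_pos: [0.3773, -0.4245, 0.2309]
orientation: [180.0, 0.0, -125.0]
force: [-0.1, -0.3, 0.4]
grip_width: 0.0124
grip_force: 0.0
```

Call:
step_arm(commands=[[[0,0,0.1],[16,36,0],1],[[0,0,0.1],[16,36,0],1],[[0,0,0.1],[16,36,0],1],[[0,0,0.1],[16,36,0],1],[[0,0,0.1],[16,36,0],1]])

```text
time_s: 1.1
ee_pos: [0.4573, -0.2445, 0.2312]
orientation: [180.0, 0.0, -96.4]
force: [-0.4, -0.8, -0.0]
grip_width: 0.0002
grip_force: 0.0
```

Call:
step_arm(commands=[[[0,0,0.1],[16,36,0],1],[[0,0,0.1],[16,36,0],1],[[0,0,0.1],[16,36,0],1],[[0,0,0.1],[16,36,0],1],[[0,0,0.1],[16,36,0],1]])

```text
time_s: 1.6
ee_pos: [0.5373, -0.0644, 0.2312]
orientation: [180.0, 0.0, -67.7]
force: [1.5, 0.3, 0.3]
grip_width: -0.0001
grip_force: 0.0
```

Call:
step_arm(commands=[[[0,0,0.1],[16,36,0],1],[[0,0,0.1],[16,36,0],1],[[0,0,0.1],[16,36,0],1],[[0,0,0.1],[16,36,0],1],[[0,0,0.1],[16,36,0],1]])

```text
time_s: 2.1
ee_pos: [0.6173, 0.1155, 0.231]
orientation: [180.0, 0.0, -39.0]
force: [0.7, -0.9, 1.2]
grip_width: -0.0004
grip_force: 0.0
```

Call:
step_arm(commands=[[[0,0,0],[1,1,-40],1],[[0,0,0],[1,1,-40],1],[[0,0,0],[1,0,-40],1],[[0,0,0],[0,0,-40],1],[[0,0,0],[0,0,-13],1]])

```text
time_s: 2.6
ee_pos: [0.6172, 0.1148, 0.0537]
orientation: [179.6, 0.2, -39.3]
force: [-0.4, -0.4, -0.7]
grip_width: 0.0004
grip_force: 0.0
```

```bash
python3 - <<'E'
from h import *
o=manip.observe(); p=o['ee_pos']; print(p,o['orientation'],o['force'])
d=p[:2]-[.55,.0335]; print(np.linalg.norm(d),np.degrees(np.arctan2(d[1],d[0])))
st=[5,5,2,1.5,1.5,2,3,4,5,5]+[5]*25+[4,3,2]
f=50;q=np.zeros(2); E=lambda a:110*np.array([np.cos(np.radians(a)),np.sin(np.radians(a))])
q=E(50)
for i,s in enumerate(st):
    f-=s; r=np.round(E(f)-q,0); q=q+r; print(i,f,-round(np.radians(s),3),r)
E
```

```text
[0.61722706 0.11480323 0.05370045] [179.63688749   0.20573713 -39.33791093] [-0.39492008 -0.36585522 -0.69095445]
0.10549736451384446 50.41373442952849
0 45 -0.087 [ 7. -6.]
1 40 -0.087 [ 7. -8.]
2 38 -0.035 [ 2. -3.]
3 36.5 -0.026 [ 2. -2.]
4 35.0 -0.026 [ 1. -2.]
5 33.0 -0.035 [ 3. -3.]
6 30.0 -0.052 [ 3. -5.]
7 26.0 -0.07 [ 3. -7.]
8 21.0 -0.087 [ 4. -9.]
9 16.0 -0.087 [ 3. -9.]
10 11.0 -0.087 [ 2. -9.]
11 6.0 -0.087 [  2. -10.]
12 1.0 -0.087 [ 0. -9.]
13 -4.0 -0.087 [  0. -10.]
14 -9.0 -0.087 [-1. -9.]
15 -14.0 -0.087 [ -2. -10.]
16 -19.0 -0.087 [-3. -9.]
17 -24.0 -0.087 [-3. -9.]
18 -29.0 -0.087 [-4. -9.]
19 -34.0 -0.087 [-6. -8.]
20 -39.0 -0.087 [-5. -7.]
21 -44.0 -0.087 [-7. -8.]
22 -49.0 -0.087 [-7. -6.]
23 -54.0 -0.087 [-7. -6.]
24 -59.0 -0.087 [-8. -6.]
25 -64.0 -0.087 [-8. -4.]
26 -69.0 -0.087 [-9. -4.]
27 -74.0 -0.087 [-9. -3.]
28 -79.0 -0.087 [-10.  -2.]
29 -84.0 -0.087 [-9. -2.]
30 -89.0 -0.087 [-10.  -0.]
31 -94.0 -0.087 [-9.  0.]
32 -99.0 -0.087 [-10.   1.]
33 -104.0 -0.087 [-9.  2.]
34 -109.0 -0.087 [-10.   3.]
35 -113.0 -0.07 [-7.  2.]
36 -116.0 -0.052 [-5.  3.]
37 -118.0 -0.035 [-3.  2.]
```

Call:
step_arm(commands=[[[0,0,-0.09],[10,-3,0],1],[[0,0,-0.087],[7,-8,0],1],[[0,0,-0.035],[2,-3,0],1],[[0,0,-0.026],[2,-2,0],1],[[0,0,-0.026],[1,-2,0],1]])

```text
time_s: 3.1
ee_pos: [0.6423, 0.0979, 0.059]
orientation: [-180.0, -0.0, -54.5]
force: [-0.7, -0.3, -0.2]
grip_width: 0.0001
grip_force: 0.0
```

Call:
step_arm(commands=[[[0,0,-0.035],[3,-3,0],1],[[0,0,-0.052],[3,-5,0],1],[[0,0,-0.07],[3,-7,0],1],[[0,0,-0.087],[4,-9,0],1],[[0,0,-0.087],[3,-9,0],1]])

```text
time_s: 3.6
ee_pos: [0.6586, 0.0652, 0.0587]
orientation: [-179.9, 0.0, -73.6]
force: [0.9, 2.3, -0.8]
grip_width: 0.0001
grip_force: 0.8
```

Call:
step_arm(commands=[[[0,0,-0.087],[1,-9,0],1],[[0,0,-0.087],[1,-10,0],1],[[0,0,-0.087],[-1,-9,0],1],[[0,0,-0.087],[0,-10,0],1],[[0,0,-0.087],[-1,-9,0],1]])

```text
time_s: 4.1
ee_pos: [0.6587, 0.0179, 0.0587]
orientation: [-179.9, 0.0, -98.5]
force: [1.5, 2.4, 0.1]
grip_width: 0.0001
grip_force: 0.9
```

Call:
step_arm(commands=[[[0,0,-0.087],[-2,-10,0],1],[[0,0,-0.087],[-3,-9,0],1],[[0,0,-0.087],[-3,-9,0],1],[[0,0,-0.087],[-4,-9,0],1],[[0,0,-0.087],[-6,-8,0],1]])

```text
time_s: 4.6
ee_pos: [0.6409, -0.0271, 0.0588]
orientation: [-179.9, 0.1, -123.5]
force: [2.0, 0.8, 0.1]
grip_width: 0.0002
grip_force: 0.9
```

Call:
step_arm(commands=[[[0,0,-0.087],[-5,-7,0],1],[[0,0,-0.087],[-7,-8,0],1],[[0,0,-0.087],[-7,-6,0],1],[[0,0,-0.087],[-7,-6,0],1],[[0,0,-0.087],[-8,-6,0],1]])

```text
time_s: 5.1
ee_pos: [0.6066, -0.06, 0.0588]
orientation: [-180.0, 0.1, -148.4]
force: [0.5, 1.6, 0.8]
grip_width: -0.0002
grip_force: 0.8
```

Call:
step_arm(commands=[[[0,0,-0.087],[-8,-4,0],1],[[0,0,-0.087],[-9,-4,0],1],[[0,0,-0.087],[-9,-3,0],1],[[0,0,-0.087],[-10,-2,0],1],[[0,0,-0.087],[-9,-2,0],1]])

```text
time_s: 5.6
ee_pos: [0.5615, -0.075, 0.0588]
orientation: [180.0, 0.1, -173.3]
force: [1.5, 0.9, -0.1]
grip_width: -0.0
grip_force: 0.8
```

Call:
step_arm(commands=[[[0,0,-0.087],[-10,0,0],1],[[0,0,-0.087],[-9,0,0],1],[[0,0,-0.087],[-10,1,0],1],[[0,0,-0.07],[-7,2,0],1],[[0,0,-0.05],[-5,1,0],1]])

```text
time_s: 6.1
ee_pos: [0.5203, -0.071, 0.0589]
orientation: [180.0, 0.1, 164.9]
force: [2.2, 0.1, 0.5]
grip_width: -0.0003
grip_force: 0.8
```

```bash
python3 - <<'E'
from h import *
snap('top','top1'); snap('side','side1')
o=manip.observe(); p=o['ee_pos']; d=p[:2]-[.55,.0335]; print(p,o['orientation'],np.linalg.norm(d),np.degrees(np.arctan2(d[1],d[0])))
a=cv2.imread('pics/top1.png')[180:330,215:395]
b=cv2.imread('pics/side1.png')[190:310,250:410]
cv2.imwrite('pics/c2.png',np.hstack([cv2.resize(x,(400,300*1),interpolation=cv2.INTER_CUBIC) for x in (a,b)]))
E
```

```text
[ 0.51989135 -0.07098688  0.05880759] [1.79979287e+02 3.72840029e-02 1.65035398e+02] 0.10873839464056591 -106.07471642674277
```

View pics/c2.png

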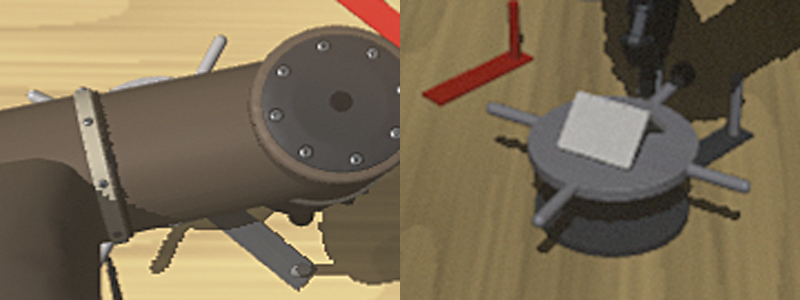

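The side crop shows the ball at (683,75), not yet at the pin top at (736,80), and the bracket centred. The top crop shows plain spoke tips at (219,42) and (36,95).

```bash
python3 - <<'E'
from h import *
A=np.array([.55,.0335])
for n,f,uv in [('ball','side1',(250+283/2.5,220)),('pin','side1',(250+336/2.5,190+80/2.5)),('far','side1',(250+142/2.5,190+222/2.5)),('s+','side1',(250+345/2.5,190+186/2.5)),('s-','side1',(250+91/2.5,190+107/2.5)),('top1','top1',(215+219/2.222,180+42/2)),('top2','top1',(215+36/2.222,180+95/2))]:
    d=ray(f,uv,.07)[:2]-A; print(n,np.linalg.norm(d).round(3),np.degrees(np.arctan2(d[1],d[0])).round(1))
E
```

```text
ball 0.139 -116.6
pin 0.163 -133.6
far 0.126 65.5
s+ 0.126 154.1
s- 0.127 -26.5
top1 0.123 -25.7
top2 0.123 63.6
```

Call:
step_arm(commands=[[[0,0,-0.087],[-9,3,0],1],[[0,0,-0.087],[-8,3,0],1],[[0,0,-0.06],[-6,3,0],1],[[0,0,-0.035],[-3,2,0],1],[[0,0,-0.017],[-2,2,0],1]])

```text
time_s: 6.7
ee_pos: [0.4924, -0.0581, 0.0587]
orientation: [180.0, 0.0, 148.7]
force: [0.4, -2.5, 1.0]
grip_width: -0.0001
grip_force: 0.8
```

Call:
step_arm(commands=[[[0,0,0],[0,0,0],1],[[0,0,0],[0,0,0],1],[[0,0,0],[4,-3,0],1],[[0,0,0],[10,-7,0],1],[[0,0,0],[10,-7,0],1]])

```text
time_s: 7.2
ee_pos: [0.5172, -0.0756, 0.0583]
orientation: [180.0, 0.0, 148.7]
force: [0.4, -1.3, 0.3]
grip_width: -0.0001
grip_force: 0.0
```

Call:
step_arm(commands=[[[0,0,0],[0,0,40],1],[[0,0,0],[0,0,40],1],[[0,0,0],[0,-30,40],1],[[0,0,0],[0,-45,20],1],[[0,0,0],[0,-45,0],1]])

```text
time_s: 7.7
ee_pos: [0.5188, -0.1972, 0.2026]
orientation: [179.8, 0.4, 148.8]
force: [1.4, -0.1, 0.4]
grip_width: -0.0004
grip_force: 0.0
```

Call:
step_arm(commands=[[[0,0,0],[0,-49,0],1],[[0,0,0],[0,-49,0],1],[[0,0,0],[0,-49,0],1],[[0,0,0],[0,-49,0],1],[[0,0,0],[0,-45,0],1]])

```text
time_s: 8.2
ee_pos: [0.5158, -0.4396, 0.1978]
orientation: [-180.0, -0.0, 148.7]
force: [1.1, 0.8, -0.5]
grip_width: 0.0002
grip_force: 0.0
```

```bash
python3 - <<'E'
from h import *
snap('top','top2'); o=manip.observe(); print(o['ee_pos'],o['force'])
i=cv2.imread('pics/top2.png')[180:330,215:395]
cv2.imwrite('pics/c3.png',cv2.resize(i,None,fx=4,fy=4,interpolation=cv2.INTER_CUBIC))
E
```

```text
[ 0.51506194 -0.44509133  0.19697817] [ 3.45102564 -4.68657266  2.37585023]
```

View pics/c3.png

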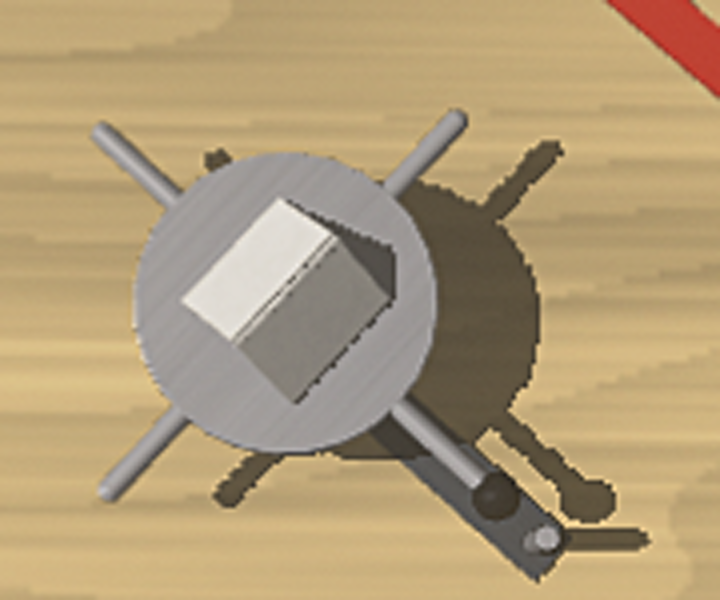

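The ball at (495,496) lies on the line from the axis to the pin top at (546,538), within about 1° (3 mm). The bracket is still centred and square to the spokes. The arm will settle, then I'll hand in.

Call:
step_arm(commands=[[[0,0,0],[0,0,0],1],[[0,0,0],[0,0,0],1],[[0,0,0],[0,0,0],1],[[0,0,0],[0,0,0],1],[[0,0,0],[0,0,0],1]])

```text
time_s: 8.75
ee_pos: [0.5165, -0.4352, 0.1989]
orientation: [180.0, 0.0, 148.8]
force: [-0.4, 0.3, 0.2]
grip_width: 0.0002
grip_force: 0.0
```

```bash
python3 - <<'E'
from h import *
P=lambda u,v,z:ray('top2',(215+u/4-.375,180+v/4-.375),z)[:2]-[.55,.0335]
for q in (P(495,496,.07),P(546,538,.07)): print(np.linalg.norm(q),np.degrees(np.arctan2(q[1],q[0])))
print(manip.observe()['force'],manip.close_job())
E
```

```text
0.13936945794562042 -132.51059435277182
0.1714079838410479 -131.89563672030354
the job is handed in; nothing more can be done
[-0.43153159  0.29602808  0.16884303] None
```

The job is handed in, with no verdict returned: the ball-ended spoke points at the pin to within 0.6° (about 1.5 mm), the bracket looks unmoved on the plate, and the arm is clear of everything.

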